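# Restock the gravity-feed tin dispenser

### The job

Restock the sloping tin dispenser with the two tins lying on the worktop: the short one will expire sooner, so it must go in before the tall one. Lay each tin across the loading shelf at the high end and roll it in under the one-way flap, so that both run down and lie square in a row behind the tin that is already at the front, with the flap hanging shut behind them. Leave that front tin in its place and do not knock the other things about.

Things in the scene. Friction and masses are not known exactly. Their poses are not given: they have to be found in the camera images.
- dispenser: fixed gravity-feed tin dispenser of smooth steel, 112 mm wide, 332 long, loading end to the robot's right. Origin on the worktop under the flap; own x across, own y along it downhill, z up. Its floor falls 0.15 rad towards own +y, 45 mm above the worktop at the origin. Centres of a row of tins lie at own y, z (mm) 204, 41 (first, at the stop), 152, 48 (second) and 101, 56 (third)
- loading_rest (a point): centre of a tin lying in its rest on the open loading shelf, 60 mm uphill of the flap, 81 mm above the worktop. The shelf ends 40 mm uphill of it; side guides 106 mm apart, 28 mm high. Two 1.8 mm ribs across the shelf, 9 mm up- and downhill of this point, hold a tin until it is pushed over the lower rib (about 1 N); then it rolls down by itself. Axes as the dispenser's
- mouth (a point): middle of the flap's opening, 26 mm above the dispenser's floor. From here the run is covered by wires 62 mm above the floor for 150 mm (no tin can be put in from above), then open at the outlet. The cross wire that carries the flap is also 62 mm above the floor
- front_stop (a point): middle of the front stop's inner face (a 27 mm lip), 26 mm above the floor and 228 mm from the mouth along the slope; the line from the mouth to this point is the direction in which tins roll
- flap (a joint): light aluminium one-way flap (92 x 48 mm, 12 g) hung from the cross wire of the mouth, angle in rad: 0 hanging shut, up to 1.35 swung inward (downhill). It swings only inward, a rolling tin opens it, and it falls shut by its own weight
- tin_short: short tin, steel with a plain paper band, 52 mm diameter, 70 mm long, about 0.18 kg, lying on the worktop; origin at its centre, own x along its axis (the tin may be rolled about it to any angle)
- tin_tall: tall tin, steel with a plain paper band, 52 mm diameter, 100 mm long, about 0.25 kg, lying on the worktop; origin at its centre, own x along its axis
- tin_old: another tall tin, 52 mm diameter, 100 mm long, that already lies in the dispenser against the front stop; origin at its centre, own x along its axis
- egg_timer: cream egg timer, 62 mm wide, 60 mm high, a bystander; origin under its middle
- garlic: garlic bulb, 50 mm wide, 51 mm high, a bystander; origin under its middle
- mug_c: small spotted cup in front of the striped mug, 63 x 90 mm, 55 mm high, a bystander; origin under its middle
- spice1: spice jar with green cap, 46 mm wide, 106 mm high, standing, a bystander; origin under its middle
- pepper: small glass shaker, 44 mm wide, 90 mm high, standing, a bystander; origin under its middle

How it is judged:
By the outcome, as a careful person would: the job done as asked, in the order asked, and still so for the second after the job is handed in, with the robot touching nothing.
It also fails if it takes over 72 s, if anything falls off the work surface, if the arm or the gripper's body presses on something with over 40 N, if the wrist force passes 120 N, or if a joint passes its speed limit or range.

### The arm

A 7-joint arm with a two-finger parallel gripper is mounted at the origin on a cart in front of the work surface, level with it; the furniture and walls round the work are solid. World frame = base frame: x ahead of the robot, y to its left, z up, the work surface at z = 0. Lengths are in m, angles in rad, forces in N, time in s.
With the tool pointing down it reaches from about 0.425 to 0.875 m from the base axis. Payload 9.9 kg.
Tool frame: the origin (TCP) lies at the very end of the fingers, on their centre line; the grasp point (between the pads) lies 19 mm behind it; z points along the fingers, y is the line along which they close (so a half turn about z gives the same grasp; the last joint's range is limited). The gripper opens to 85 mm and grips with 20 to 120 N. Pads are 22 mm wide; open, the fingers measure 114 mm over their backs; the gripper's body (76 mm by 85 mm) begins 54 mm behind the grasp point. The pads swing forward as they close: fully open they stand 13 mm farther back than shut.
Start: joints at [-1.397, 0.576, 0.025, 1.437, -0.015, 1.129, -0.057], TCP at [0.172, 0.653, 0.231] pointing down, gripper open.
Joint ranges: [-2.76, 2.76], [-0.34, 2.15], [-1.52, 1.57], [0.19, 2.46], [-1.09, 4.23], [0.17, 1.99], [-2.82, 2.82]. Speed limits (rad/s): [2.22, 2.22, 3.01, 3.01, 3.14, 3.14, 3.14].

### API

Orientations are given as a unit quaternion [w, x, y, z].
In Python, from rig import get_state, read_camera, finish_job gives the robot as it stands. The module is installed in compiled form; this text tells all that it offers.
- The arm moves only by the shell command python3 -m crank 'ROWS'. ROWS is JSON, a list of rows, each an object with "twist": the turn, a rotation vector about the tool's x, y, z in degrees, a list of three; "delta_pos": the shift along the tool's x, y, z in units of 60 mm (1.0 is 60 mm), a list of three; "grip": the opening, from 0 (shut) to 1 (fully open). A call has 1 to 8 rows; each row shifts and turns the commanded pose from where the row before left it, along the tool's axes as they then stand; what a row does not reach is not made up. A row lasts 1/8 s, in which the tool goes at most 62.5 mm and 10.7 degrees, less where a joint would pass 70% of its speed; a pose out of reach is approached as far as the arm can. A call is refused whole if a number of a shift passes 1 or a number of a turn 10.7, either way. A call with a gripper value outside its range is refused whole. The fingers move at their own pace and stop on an object; the grip force is fixed at half the most. Time passes only in rows, so rows that do not move let the fingers close. It gives the time, the measured TCP pose, the force, the opening and the grip force at its end, in the units of the state.
- get_state(): the state, without advancing time (a new reading comes with each control period).
- read_camera(name): name is "side" or "top" or "wrist"; returns a dict with "pixels" (400x640x3 uint8, red, green, blue), "fx", "fy", "cx", "cy" (pixels), "R" (3x3) and "t" (3): a world point X has camera coordinates R X + t; the wrist camera has in their place "T_tool_cam" (4x4, takes a point from camera to tool coordinates, whose origin is the TCP and whose axes are the flange's). Camera axes: x right, y down, z forward; pixel columns grow to the right and rows downward; lengths in m; the calibration is good to about 2 mm. A picture is of the moment at which its call begins: read the wrist's pose just before it. There is no depth.
- finish_job(): hands the job in; it is judged then, once.
The state is a dict: "t": time; "joints": joint angles; "qvel": joint speeds; "joint_torque": joint torques, N m; "tool_pos": TCP position; "orientation": TCP orientation; "ft_force": force on the tool from outside, world axes, zero at the start; "torque": the same for the moment, N m; "width": finger opening in m; "finger_force": force on a finger pad.
Only numpy, scipy, OpenCV 4.12 (cv2) and the standard library are available. Lean on these libraries where they do the work, as an engineer would, in place of code of your own. Each camera call takes 0.05 s, during which the arm holds its last target. There are 200 camera calls.

## Working session

There is one attempt and no reset: what is moved stays moved. The work goes in short steps, Python scripts to look and compute and a shell command to move; the robot and the scene stay as the last step left them, time stands still between calls to the robot, and variables do not carry over. Pictures are saved under pics/ and viewed, at most 10 in all, crops included, and the job is handed in when it is done.

```bash
mkdir -p pics
python3 - <<'E'
from rig import *
import cv2,json,numpy as np
s=get_state();print(s)
for n in ["top","side"]:
    c=read_camera(n);cv2.imwrite(f"pics/{n}0.png",c["pixels"][:,:,::-1]);print(n,{k:np.array(v).round(4).tolist() for k,v in c.items() if k!="pixels"})
E
```

```text
{'t': 0.0, 'joints': array([-1.39678811,  0.57650925,  0.02484308,  1.43794756, -0.01500827,
        1.12899434, -0.05649456]), 'qvel': array([-0.00018712,  0.00130278,  0.00175405, -0.00149823, -0.00040313,
        0.00098749,  0.00072439]), 'joint_torque': array([-3.22994920e-04, -7.65753078e+01,  2.25043796e+00, -2.85956687e+01,
        1.53742509e-02,  1.29131059e-02,  3.95446705e-05]), 'tool_pos': array([0.17197158, 0.65223766, 0.23044404]), 'orientation': array([-6.81937003e-05,  1.28529375e-01,  9.91705349e-01, -8.34211712e-04]), 'ft_force': array([ 0.1854599 ,  0.20300463, -0.23035718]), 'torque': array([-0.03105345,  0.03070609, -0.011475  ]), 'finger_force': 0.0, 'width': 0.08560032707296178}
top {'fx': 511.7624, 'fy': 511.7624, 'cx': 321.4408, 'cy': 197.4385, 'R': [[-0.454, -0.891, -0.0063], [-0.8454, 0.433, -0.3128], [0.2814, -0.1366, -0.9498]], 't': [0.2482, 0.4771, 1.4156]}
side {'fx': 421.6498, 'fy': 421.6498, 'cx': 319.914, 'cy': 197.5809, 'R': [[0.8724, -0.4887, -0.0114], [-0.1942, -0.325, -0.9255], [0.4487, 0.8096, -0.3785]], 't': [-0.4945, 0.1862, 1.0049]}
```

View pics/top0.png

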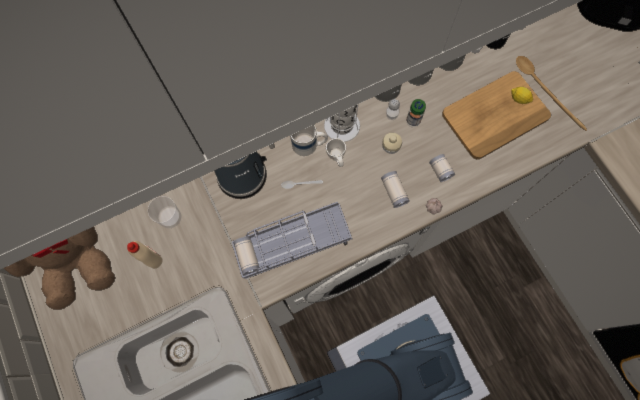

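View pics/side0.png

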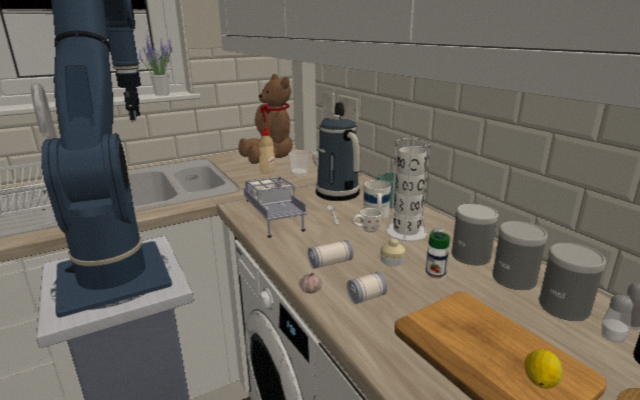

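Top view: the dispenser runs from (350,225) at the shelf to (248,254) at the old tin. The tall tin is at (396,188), the short tin at (442,167) and the garlic at (433,206). I'll enlarge the top view and measure.

```bash
cat > h.py <<'E'
import numpy as np,cv2
from rig import *
def ray(c,u,v,z):
    R=np.array(c["R"]);t=np.array(c["t"]);o=-R.T@t
    d=R.T@np.array([(u-c["cx"])/c["fx"],(v-c["cy"])/c["fy"],1]);return o+d*(z-o[2])/d[2]
def proj(c,X):
    p=np.array(c["R"])@np.array(X)+np.array(c["t"]);return p[0]/p[2]*c["fx"]+c["cx"],p[1]/p[2]*c["fy"]+c["cy"]
def wcam(s=None):
    from scipy.spatial.transform import Rotation as Ro
    s=get_state();q=s["orientation"];c=read_camera("wrist");T=np.eye(4);T[:3,:3]=Ro.from_quat(np.r_[q[1:],q[0]]).as_matrix();T[:3,3]=s["tool_pos"]
    M=np.linalg.inv(T@np.array(c["T_tool_cam"]));c["R"]=M[:3,:3];c["t"]=M[:3,3];return c
E
python3 - <<'E'
from h import *
c=read_camera("top");p=c["pixels"][:,:,::-1]
cv2.imwrite("pics/topz.png",cv2.resize(p[130:280,230:465],None,fx=3.4,fy=3.4,interpolation=cv2.INTER_CUBIC))
d=read_camera("side");q=d["pixels"][:,:,::-1]
cv2.imwrite("pics/sidez.png",cv2.resize(q[165:305,235:445],None,fx=3.8,fy=3.8,interpolation=cv2.INTER_CUBIC))
for n,u,v,z in [("tall",396,188,.026),("short",442,167,.026),("garlic",433,206,.025),("old",248,254,.041),("shelfR",351,240,.05),("shelfR2",335,206,.05),("timer",392,142,.03),("cup",337,150,.03)]:print(n,ray(c,u,v,z).round(3))
w=wcam();print(np.array(w["T_tool_cam"]).round(4).tolist(),w["fx"])
E
```

```text
tall [ 0.477 -0.219  0.026]
short [ 0.472 -0.379  0.026]
garlic [ 0.376 -0.29   0.025]
old [0.492 0.266 0.041]
shelfR [ 0.391 -0.017  0.05 ]
shelfR2 [ 0.504 -0.024  0.05 ]
timer [ 0.614 -0.282  0.03 ]
cup [ 0.668 -0.116  0.03 ]
[[0.0, -0.9519, -0.3063, 0.079], [1.0, 0.0003, -0.0008, -0.0005], [0.0008, -0.3063, 0.9519, -0.1419], [0.0, 0.0, 0.0, 1.0]] 281.75038772109434
```

View pics/topz.png

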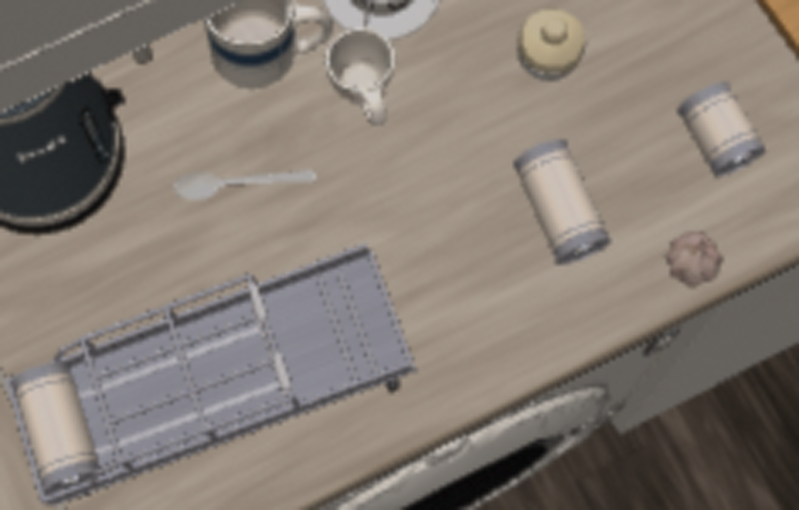

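View pics/sidez.png

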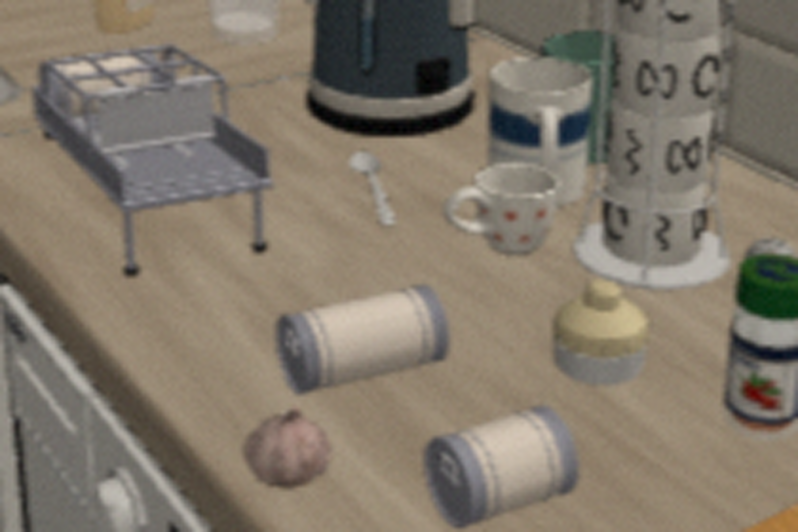

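Run:
```python
from h import *
c=read_camera("top");d=read_camera("side")
T=lambda u,v,z:ray(c,230+u/3.4,130+v/3.4,z)
S=lambda u,v,z:ray(d,235+u/3.8,165+v/3.8,z)
def ang(a,b): e=b-a;return round(float(np.degrees(np.arctan2(e[1],e[0]))),1)
for n,q in [("tall",[(515,155),(567,140),(608,240),(563,262)]),("short",[(680,105),(725,83),(763,155),(722,174)])]:
    m=np.mean(q,0);print("top",n,T(*m,.026).round(4),ang(T(*q[3],.026),T(*q[0],.026)),ang(T(*q[2],.026),T(*q[1],.026)))
for n,q in [("tall",[(279,330),(430,286),(447,350),(297,392)]),("short",[(426,455),(550,406),(577,472),(453,524)])]:
    m=np.mean(q,0);print("side",n,S(*m,.026).round(4),ang(S(*q[0],.03),S(*q[1],.03)),ang(S(*q[3],.026),S(*q[2],.026)))
a,b=T(370,247,.088),T(412,367,.088);print("shelf end guide tops",a,b,np.linalg.norm(a-b),ang(b,a))
r=T(322,280,.0545),T(357,383,.0545),T(345,275,.056),T(375,375,.056);print("ribs",np.round(r,3))
o=[(14,380),(70,360),(97,470),(45,490)];print("old",T(*np.mean(o,0),.041),ang(T(*o[3],.041),T(*o[0],.041)),ang(T(*o[2],.041),T(*o[1],.041)))
# side: feet and shelf corners
print("feet side",S(131,270,0),S(259,247,0),"top",T(392,386,0))
print("side shelf corner lower",S(125,205,.06),S(268,182,.06))
```

```text
top tall [ 0.4754 -0.2169  0.026 ] -6.1 -8.4
top short [ 0.4682 -0.3782  0.026 ] -0.6 -4.6
side tall [ 0.4769 -0.2147  0.026 ] 0.6 -2.2
side short [ 0.473  -0.3746  0.026 ] 3.8 3.3
shelf end guide tops [ 0.49768275 -0.0319773   0.088     ] [ 0.38923314 -0.01457033  0.088     ] 0.1098377032144296 -9.1
ribs [[ 0.499  0.013  0.054]
 [ 0.405  0.028  0.054]
 [ 0.494 -0.006  0.056]
 [ 0.404  0.012  0.056]]
old [0.4911367  0.27049432 0.041     ] -8.8 -11.2
feet side [ 0.40378148 -0.00094899  0.        ] [ 0.50272033 -0.01543477  0.        ] top [ 0.39909636 -0.00479514  0.        ]
side shelf corner lower [ 0.39717937 -0.01424394  0.06      ] [ 0.50392855 -0.03110463  0.06      ]
```

Top view shows the shelf end between guide corners (370,247) and (412,367) in the enlargement, and the feet at (392,386). Side view shows feet at (131,270) and (259,247). Together these put loading_rest near (0.452, 0.015) with downhill at about 81°, which agrees with the old tin being 0.257 m away. Next I'll move over to the tins, staying outside the minimum reach.

```bash
python3 -m crank '[{"twist":[0,0,-7.4],"delta_pos":[0,0,0],"grip":1},{"twist":[0,0,-7.4],"delta_pos":[0,0,0],"grip":1},{"twist":[0,0,0],"delta_pos":[-0.8,-0.5,0],"grip":1},{"twist":[0,0,0],"delta_pos":[-0.8,-0.5,0],"grip":1},{"twist":[0,0,0],"delta_pos":[-0.8,-0.5,0],"grip":1},{"twist":[0,0,0],"delta_pos":[-0.8,-0.5,0],"grip":1},{"twist":[0,0,0],"delta_pos":[-0.8,-0.5,0],"grip":1},{"twist":[0,0,0],"delta_pos":[-0.8,-0.5,0],"grip":1}]' && python3 -m crank '[{"twist":[0,0,0],"delta_pos":[0,-0.95,0],"grip":1},{"twist":[0,0,0],"delta_pos":[0,-0.95,0],"grip":1},{"twist":[0,0,0],"delta_pos":[0,-0.95,0],"grip":1},{"twist":[0,0,0],"delta_pos":[0,-0.95,0],"grip":1},{"twist":[0,0,0],"delta_pos":[0,-0.95,0],"grip":1},{"twist":[0,0,0],"delta_pos":[0,-0.95,0],"grip":1},{"twist":[0,0,0],"delta_pos":[0,-0.95,0],"grip":1},{"twist":[0,0,0],"delta_pos":[0,-0.95,0],"grip":1}]'
```

```text
t: 1.35
tool_pos: [0.4616, 0.4718, 0.2314]
orientation: [0.0, -0.0, 1.0, 0.0]
ft_force: [1.0, 1.0, 0.0]
width: 0.0852
finger_force: 0.0
t: 2.35
tool_pos: [0.4604, 0.0151, 0.2316]
orientation: [0.001, -0.0, 1.0, 0.0]
ft_force: [0.3, 0.2, 0.4]
width: 0.0856
finger_force: 0.0
```

```bash
python3 - <<'E'
from h import *
c=wcam();cv2.imwrite("pics/w1.png",c["pixels"][:,:,::-1]);np.savez("w1.npz",R=c["R"],t=c["t"],fx=c["fx"],fy=c["fy"],cx=c["cx"],cy=c["cy"])
E
python3 -m crank '[{"twist":[0,0,0],"delta_pos":[0,-0.95,0],"grip":1},{"twist":[0,0,0],"delta_pos":[0,-0.95,0],"grip":1},{"twist":[0,0,0],"delta_pos":[0,-0.95,0],"grip":1},{"twist":[0,0,0],"delta_pos":[0,-0.95,0],"grip":1},{"twist":[0,0,0],"delta_pos":[0,-0.95,0],"grip":1},{"twist":[0,0,0],"delta_pos":[0,0,0],"grip":1}]'
python3 - <<'E'
from h import *
c=wcam();cv2.imwrite("pics/w2.png",c["pixels"][:,:,::-1]);np.savez("w2.npz",R=c["R"],t=c["t"],fx=c["fx"],fy=c["fy"],cx=c["cx"],cy=c["cy"])
E
```

```text
t: 3.15
tool_pos: [0.4594, -0.273, 0.2313]
orientation: [-0.0, 0.003, 1.0, -0.001]
ft_force: [-0.0, 1.3, 0.4]
width: 0.0852
finger_force: 0.0
```

View pics/w1.png

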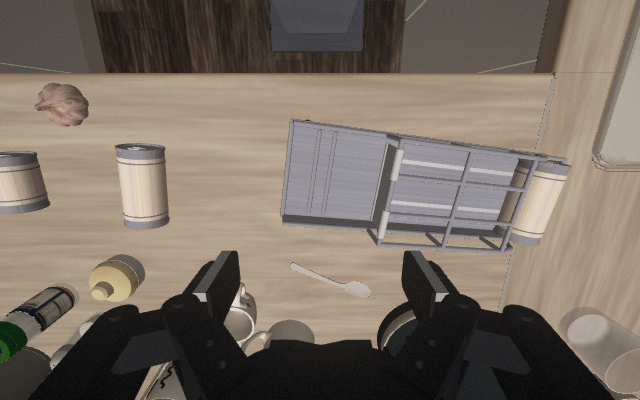

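View pics/w2.png

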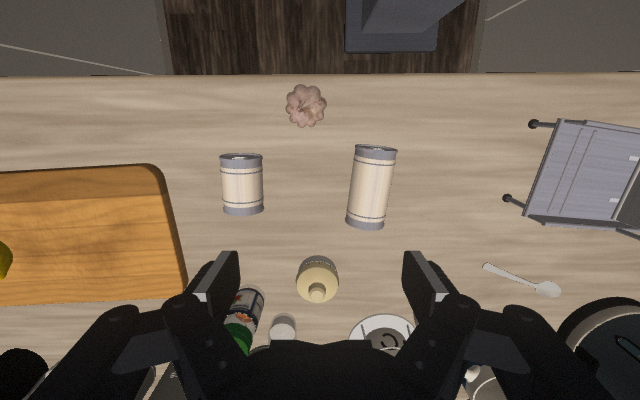

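w1: ribs at (323,128)-(314,212) and (337,130)-(327,214), shelf edge at (289,120)-(283,213). w2: short tin quad (220,155)-(264,215), tall tin quad (355,147)-(384,229), garlic (306,105), timer (318,278).

Run:
```python
from h import *
a=np.load("w1.npz");b=np.load("w2.npz")
def ang(a,b): e=b-a;return round(float(np.degrees(np.arctan2(e[1],e[0]))),1)
for n,c,q in [("short",b,[(220,155),(262,153),(264,213),(223,216)]),("tall",b,[(355,147),(397,149),(384,229),(346,226)]),("old",a,[(525,160),(569,166),(543,243),(511,238)])]:
    z=.026 if n!="old" else .041
    P=[ray(c,*x,z) for x in q];print(n,ray(c,*np.mean(q,0),z).round(4),ang(P[0],P[3]),ang(P[1],P[2]))
for n,p,z in [("ribU",[(323,128),(314,212)],.0575),("ribD",[(337,130),(327,214)],.0545),("edge",[(291,120),(282,224)],.088),("nearguide",[(291,120),(390,134)],.085),("farguide top",[(282,226),(376,231)],.085),("farguide floor",[(283,213),(376,222)],.055)]:
    P=[ray(a,*x,z) for x in p];print(n,np.round(P,4).tolist(),np.mean(P,0).round(4),ang(*P))
# cream band axis by masks
im=cv2.imread("pics/w2.png");h=cv2.cvtColor(im,cv2.COLOR_BGR2HSV)
for n,(x0,y0,x1,y1) in dict(short=(210,145,275,225),tall=(335,140,410,235)).items():
    s=h[y0:y1,x0:x1].astype(int);m=((s[...,1]<90)&(s[...,2]>165)).astype(np.uint8)
    k,_=cv2.findContours(m,0,2);k=max(k,key=cv2.contourArea);r=cv2.minAreaRect(k);print(n,r[0][0]+x0,r[0][1]+y0,r[1:])
```

```text
short [ 0.4722 -0.3738  0.026 ] -3.8 -2.1
tall [ 0.4778 -0.2103  0.026 ] -4.8 -5.0
old [0.4923 0.2838 0.041 ] 2.6 -3.5
ribU [[0.4023, 0.0172, 0.0575], [0.5, 0.0068, 0.0575]] [0.4511 0.012  0.0575] -6.1
ribD [[0.4046, 0.0327, 0.0545], [0.5037, 0.0224, 0.0545]] [0.4541 0.0276 0.0545] -5.9
edge [[0.3926, -0.0143, 0.088], [0.5026, -0.0276, 0.088]] [ 0.4476 -0.021   0.088 ] -6.9
nearguide [[0.3928, -0.0146, 0.085], [0.4062, 0.0841, 0.085]] [0.3995 0.0348 0.085 ] 82.2
farguide top [[0.5063, -0.0282, 0.085], [0.5122, 0.0766, 0.085]] [0.5093 0.0242 0.085 ] 86.7
farguide floor [[0.5023, -0.0307, 0.055], [0.5139, 0.0823, 0.055]] [0.5081 0.0258 0.055 ] 84.1
short 242.0 184.5 ((79.0, 64.0), 90.0)
tall 372.0 186.99999237060547 ((93.99998474121094, 73.99998474121094), 90.0)
```

```bash
python3 -m crank '[{"twist":[0,0,2],"delta_pos":[-0.1,-0.85,0],"grip":1},{"twist":[0,0,0],"delta_pos":[-0.1,-0.85,0],"grip":1},{"twist":[0,0,0],"delta_pos":[0,0,0.8],"grip":1},{"twist":[0,0,0],"delta_pos":[0,0,0.8],"grip":1},{"twist":[0,0,0],"delta_pos":[0,0,0.7],"grip":1},{"twist":[0,0,0],"delta_pos":[0,0,0.5],"grip":1},{"twist":[0,0,0],"delta_pos":[0,0,0],"grip":1}]'
python3 -c "
from h import *
c=wcam();cv2.imwrite('pics/w3.png',c['pixels'][:,:,::-1])"
```

```text
t: 4.08
tool_pos: [0.4704, -0.3677, 0.0615]
orientation: [-0.002, 0.016, 1.0, 0.002]
ft_force: [-0.2, -1.0, 0.9]
width: 0.0854
finger_force: 0.0
```

View pics/w3.png

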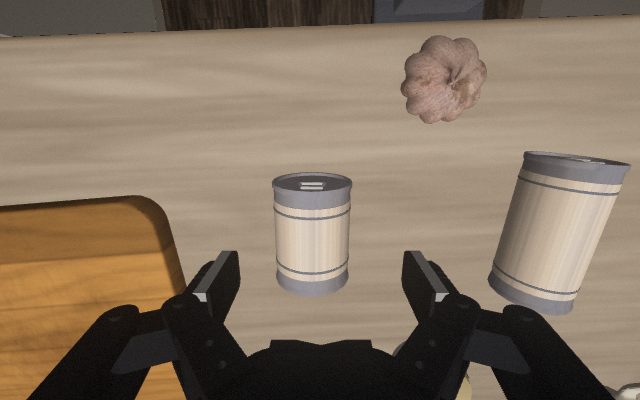

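The short tin is at (312,235), about 7 mm left of the finger centre line at 320 and parallel to the fingers. I'll correct that, descend and grip.

```bash
python3 -m crank '[{"twist":[0,0,0],"delta_pos":[-0.03,-0.11,0.3],"grip":1},{"twist":[0,0,0],"delta_pos":[0,0,0.4],"grip":1},{"twist":[0,0,0],"delta_pos":[0,0,0.22],"grip":1},{"twist":[0,0,0],"delta_pos":[0,0,0],"grip":1},{"twist":[0,0,0],"delta_pos":[0,0,0],"grip":0.3},{"twist":[0,0,0],"delta_pos":[0,0,0],"grip":0.3},{"twist":[0,0,0],"delta_pos":[0,0,0],"grip":0.3},{"twist":[0,0,0],"delta_pos":[0,0,0],"grip":0.3}]'
```

```text
t: 5.12
tool_pos: [0.4729, -0.3772, 0.0092]
orientation: [0.001, 0.017, 1.0, -0.0]
ft_force: [-0.8, 0.7, 4.8]
width: 0.0505
finger_force: 61.4
```

```bash
python3 -m crank '[{"twist":[0,0,0],"delta_pos":[0,0,-0.5],"grip":0.3},{"twist":[0,0,0],"delta_pos":[0,0,-0.9],"grip":0.3},{"twist":[0,0,0],"delta_pos":[0,0,-0.9],"grip":0.3},{"twist":[0,0,0],"delta_pos":[0,0,-0.7],"grip":0.3},{"twist":[0,0,6.3],"delta_pos":[0,0,0],"grip":0.3}]' && python3 -m crank '[{"twist":[0,0,0],"delta_pos":[0.18,0.92,0],"grip":0.3},{"twist":[0,0,0],"delta_pos":[0.18,0.92,0],"grip":0.3},{"twist":[0,0,0],"delta_pos":[0.18,0.92,0],"grip":0.3},{"twist":[0,0,0],"delta_pos":[0.18,0.92,0],"grip":0.3},{"twist":[0,0,0],"delta_pos":[0.18,0.92,0],"grip":0.3},{"twist":[0,0,0],"delta_pos":[0.18,0.92,0],"grip":0.3},{"twist":[0,0,0],"delta_pos":[0.18,0.92,0],"grip":0.3},{"twist":[0,0,0],"delta_pos":[0,0,0],"grip":0.3}]'
python3 - <<'E'
from h import *
c=wcam();s=get_state();print(s["tool_pos"],s["orientation"],s["width"])
cv2.imwrite('pics/w4.png',c['pixels'][:,:,::-1])
E
```

```text
t: 5.75
tool_pos: [0.4737, -0.3784, 0.1925]
orientation: [0.003, 0.073, 0.997, -0.002]
ft_force: [0.4, -0.1, -1.5]
width: 0.0504
finger_force: 63.0
t: 6.75
tool_pos: [0.4529, 0.021, 0.1885]
orientation: [0.0, 0.068, 0.998, 0.001]
ft_force: [-0.0, 0.6, -1.3]
width: 0.0503
finger_force: 63.2
[0.45303302 0.01823009 0.1884841 ] [2.77383641e-04 6.98048743e-02 9.97560589e-01 2.70869640e-04] 0.05033385254081558
```

View pics/w4.png

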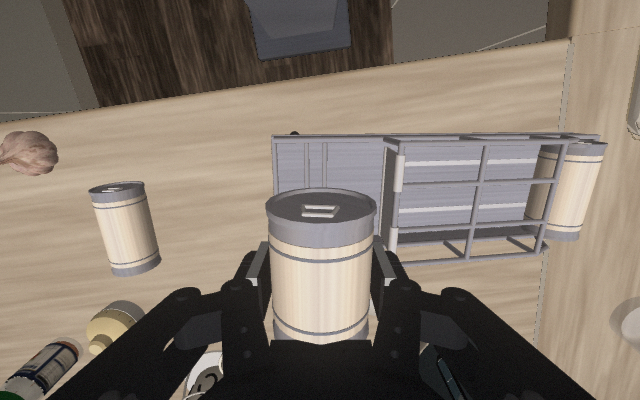

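w4: short tin held square, shelf parallel to the image rows, ribs at columns 307 and 325 (row 165), mouth wire at column 398.

Run:
```python
from h import *
c=wcam();s=get_state();print(c["cx"],c["cy"],s["tool_pos"])
im=cv2.imread("pics/w4.png");g=cv2.cvtColor(im,6).astype(int)
for r in (150,160,170,180):print(r,g[r,268:400].tolist()) if r in(150,180) else 0
u=np.array([np.cos(np.radians(81.8)),np.sin(np.radians(81.8))])
for n,p,z in [("rU",(307,165),.0575),("rD",(325,165),.0545),("edge",(274,165),.060),("mouthwire",(398,165),.045+.0613),("nearguideTop",(272,136),.088)]:
    X=ray(c,*p,z);print(n,X.round(4),"along tool y",((X-s["tool_pos"])[:2]@u).round(4))
```

```text
320.4377656440441 198.52810822088998 [0.45309368 0.01647972 0.18843921]
150 [170, 168, 170, 154, 148, 157, 156, 145, 118, 157, 156, 155, 156, 154, 153, 156, 153, 154, 151, 156, 155, 151, 157, 154, 154, 154, 154, 152, 155, 157, 155, 148, 156, 154, 154, 152, 136, 158, 158, 153, 133, 152, 157, 153, 151, 152, 155, 155, 152, 156, 153, 155, 157, 152, 136, 152, 160, 156, 139, 126, 152, 151, 155, 155, 155, 155, 157, 154, 154, 155, 157, 155, 154, 157, 157, 157, 157, 155, 153, 156, 159, 157, 159, 157, 156, 155, 157, 159, 157, 159, 157, 158, 155, 154, 156, 155, 159, 159, 159, 156, 156, 157, 157, 155, 157, 156, 155, 157, 157, 160, 158, 158, 158, 159, 157, 157, 133, 175, 140, 85, 83, 83, 85, 89, 98, 119, 144, 159, 155, 127, 100, 133]
180 [174, 175, 176, 178, 174, 140, 158, 160, 155, 129, 129, 157, 152, 157, 152, 154, 151, 156, 152, 155, 156, 153, 154, 153, 154, 149, 153, 154, 148, 152, 153, 153, 151, 151, 155, 148, 126, 149, 155, 157, 141, 129, 150, 152, 152, 150, 151, 154, 152, 153, 154, 152, 151, 150, 129, 154, 155, 155, 129, 153, 152, 151, 153, 150, 151, 151, 153, 150, 151, 153, 152, 153, 152, 151, 154, 148, 151, 149, 148, 151, 151, 154, 150, 153, 151, 151, 152, 155, 152, 152, 152, 151, 153, 154, 153, 153, 153, 150, 159, 156, 154, 157, 153, 152, 154, 155, 152, 157, 155, 156, 153, 157, 152, 128, 143, 181, 110, 83, 81, 80, 84, 79, 84, 84, 84, 93, 132, 163, 185, 202, 203, 205]
rU [0.4256 0.0082 0.0575] along tool y -0.0121
rD [0.4287 0.0256 0.0545] along tool y 0.0056
edge [ 0.4207 -0.0234  0.06  ] along tool y -0.044
mouthwire [0.4267 0.0844 0.1063] along tool y 0.0634
nearguideTop [ 0.3914 -0.0149  0.088 ] along tool y -0.0399
```

```bash
python3 -m crank '[{"twist":[8.6,0,0],"delta_pos":[0,0,0],"grip":0.3},{"twist":[0,0,0],"delta_pos":[0,0.09,0.7],"grip":0.3},{"twist":[0,0,0],"delta_pos":[0,0.09,0.7],"grip":0.3},{"twist":[0,0,0],"delta_pos":[0,0.06,0.4],"grip":0.3},{"twist":[0,0,0],"delta_pos":[0,0.03,0.2],"grip":0.3},{"twist":[0,0,0],"delta_pos":[0,0,0],"grip":0.3},{"twist":[0,0,0],"delta_pos":[0,0,0],"grip":0.3}]'; python3 -c "
from rig import *
s=get_state();print(s['tool_pos'],s['ft_force'])"
```

```text
t: 7.72
tool_pos: [0.4535, 0.014, 0.0679]
orientation: [-0.005, 0.072, 0.995, -0.075]
ft_force: [0.0, 0.2, -2.0]
width: 0.0507
finger_force: 63.6
[0.45346934 0.01396549 0.06785607] [ 0.02159645  0.2485613  -1.99186799]
```

Down a bit more to touch.

```bash
python3 -m crank '[{"twist":[0,0,0],"delta_pos":[0,0.01,0.04],"grip":0.3},{"twist":[0,0,0],"delta_pos":[0,0,0],"grip":0.3}]'; python3 -m crank '[{"twist":[0,0,0],"delta_pos":[0,0.01,0.03],"grip":0.3},{"twist":[0,0,0],"delta_pos":[0,0,0],"grip":0.3}]'
```

```text
t: 7.98
tool_pos: [0.4531, 0.0147, 0.0649]
orientation: [-0.005, 0.072, 0.995, -0.075]
ft_force: [-0.3, 0.2, -1.4]
width: 0.0504
finger_force: 63.5
t: 8.22
tool_pos: [0.4533, 0.0149, 0.0642]
orientation: [-0.005, 0.072, 0.995, -0.075]
ft_force: [-5.6, 1.6, 25.9]
width: 0.0507
finger_force: 66.3
```

```bash
python3 -m crank '[{"twist":[0,0,0],"delta_pos":[0,0,-0.015],"grip":0.3},{"twist":[0,0,0],"delta_pos":[0,0,0],"grip":0.65},{"twist":[0,0,0],"delta_pos":[0,0,0],"grip":0.75},{"twist":[0,0,0],"delta_pos":[0,0,0],"grip":0.75},{"twist":[0,0,0],"delta_pos":[0,0,-0.4],"grip":0.75},{"twist":[0,0,0],"delta_pos":[0,0,-0.7],"grip":0.75},{"twist":[0,0,0],"delta_pos":[0,0,-0.4],"grip":0.75}]'
python3 - <<'E'
from h import *
c=read_camera("side")["pixels"][165:265,235:345,::-1];w=read_camera("wrist")["pixels"][:,:,::-1]
a=cv2.resize(c,(400,364));b=cv2.resize(w,(400,250));o=np.zeros((364,800,3),np.uint8);o[:,:400]=a;o[:250,400:]=b;cv2.imwrite("pics/p5.png",o)
E
```

```text
t: 9.1
tool_pos: [0.4553, 0.0286, 0.1541]
orientation: [-0.005, 0.072, 0.995, -0.075]
ft_force: [0.2, -0.3, -0.4]
width: 0.0641
finger_force: 0.0
```

View pics/p5.png

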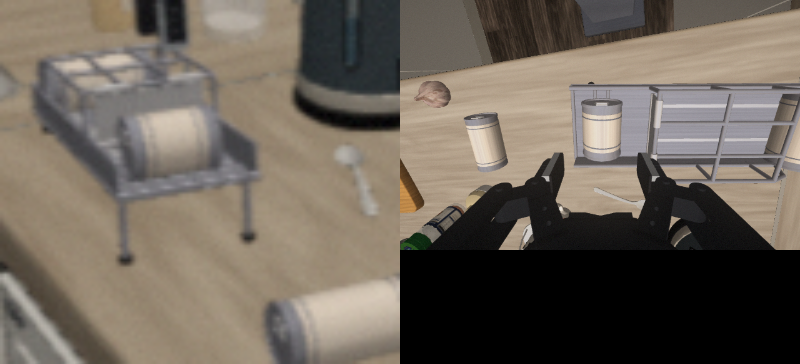

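p5: the short tin lies square on the shelf in its rest, with the flap shut. I'll push it with both fingers abreast (tool turned 90°) so that it stays square, after checking the last joint.

```bash
python3 -c "
from rig import *
print(get_state()['joints'].round(2))"
```

```text
[-0.45  0.39  0.24  2.07  0.07  0.74  1.15]
```

```bash
python3 -m crank '[{"twist":[0,0,0],"delta_pos":[0,0,-0.4],"grip":0.45},{"twist":[0,0,10.6],"delta_pos":[0,0,0],"grip":0.45},{"twist":[0,0,10.6],"delta_pos":[0,0,0],"grip":0.45},{"twist":[0,0,10.6],"delta_pos":[0,0,0],"grip":0.45},{"twist":[0,0,10.6],"delta_pos":[0,0,0],"grip":0.45},{"twist":[0,0,10.6],"delta_pos":[0,0,0],"grip":0.45},{"twist":[0,0,10.6],"delta_pos":[0,0,0],"grip":0.45}]' && python3 -m crank '[{"twist":[0,0,10.6],"delta_pos":[0,0,0],"grip":0.45},{"twist":[0,0,10.6],"delta_pos":[0,0,0],"grip":0.45},{"twist":[0,0,5.2],"delta_pos":[0,0,0],"grip":0.45},{"twist":[0,0,0],"delta_pos":[-0.4,0,0],"grip":0.45},{"twist":[0,0,0],"delta_pos":[-0.5,0,0],"grip":0.45},{"twist":[0,0,0],"delta_pos":[0,0,0],"grip":0.45},{"twist":[0,0,0],"delta_pos":[0,0,0],"grip":0.45}]'
python3 - <<'E'
from h import *
from scipy.spatial.transform import Rotation as Ro
s=get_state();q=s["orientation"];print(s["tool_pos"],Ro.from_quat(np.r_[q[1:],q[0]]).as_matrix().round(3).tolist(),s["joints"].round(2),s["width"])
E
```

```text
t: 10.07
tool_pos: [0.455, 0.0316, 0.1754]
orientation: [0.035, 0.588, 0.806, -0.067]
ft_force: [-0.2, 0.2, 0.3]
width: 0.0384
finger_force: 0.0
t: 10.95
tool_pos: [0.4476, -0.0206, 0.1838]
orientation: [0.049, 0.754, 0.652, -0.057]
ft_force: [0.3, 0.2, 0.6]
width: 0.0387
finger_force: 0.0
[ 0.44760055 -0.02059837  0.18379093] [[0.142, 0.99, -0.022], [0.978, -0.144, -0.148], [-0.15, -0.001, -0.989]] [-0.68  0.4   0.7   2.08 -0.15  0.79 -0.05] 0.03868509012205952
```

```bash
python3 -m crank '[{"twist":[0,0,0],"delta_pos":[0,0,0.7],"grip":0.45},{"twist":[0,0,0],"delta_pos":[0,0,0.7],"grip":0.45},{"twist":[0,0,0],"delta_pos":[0,0,0.4],"grip":0.45},{"twist":[0,0,0],"delta_pos":[0,0,0],"grip":0.45},{"twist":[0,0,0],"delta_pos":[0.1,0,0],"grip":0.45},{"twist":[0,0,0],"delta_pos":[0.1,0,0],"grip":0.45},{"twist":[0,0,0],"delta_pos":[0.05,0,0],"grip":0.45}]' && python3 -m crank '[{"twist":[0,0,0],"delta_pos":[0.05,0,0],"grip":0.45},{"twist":[0,0,0],"delta_pos":[0.05,0,0],"grip":0.45},{"twist":[0,0,0],"delta_pos":[0.05,0,0],"grip":0.45},{"twist":[0,0,0],"delta_pos":[0.05,0,0],"grip":0.45},{"twist":[0,0,0],"delta_pos":[0.05,0,0],"grip":0.45}]'
python3 - <<'E'
from h import *
s=read_camera("side")["pixels"][165:265,235:345,::-1];w=read_camera("top")["pixels"][195:285,225:365,::-1]
o=np.zeros((364,800,3),np.uint8);o[:,:400]=cv2.resize(s,(400,364));o[:257,400:]=cv2.resize(w,(400,257));cv2.imwrite("pics/p6.png",o)
def cream(im):
    h=cv2.cvtColor(np.ascontiguousarray(im),cv2.COLOR_BGR2HSV);return h
E
```

```text
t: 11.82
tool_pos: [0.4482, -0.0212, 0.0759]
orientation: [0.049, 0.754, 0.653, -0.056]
ft_force: [0.8, -0.1, -0.1]
width: 0.0386
finger_force: 0.0
t: 12.45
tool_pos: [0.4497, -0.0073, 0.073]
orientation: [0.049, 0.754, 0.652, -0.057]
ft_force: [0.8, -0.3, -0.2]
width: 0.0387
finger_force: 0.0
```

View pics/p6.png

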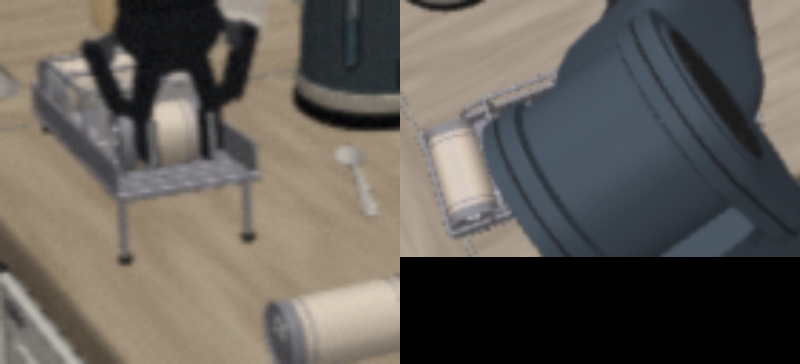

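p6: the short tin is still on the shelf, seen between the fingers at (175,135), and nothing is skewed. That was my last allowed picture, so from here I go by numbers. Pushing on.

```bash
cat >> h.py <<'E'
def blobs(c,zs=(.045,),amin=60):
    h=cv2.cvtColor(c["pixels"],cv2.COLOR_RGB2HSV).astype(int);L=c["pixels"].astype(int)
    m=((h[...,2]>185)&(h[...,1]>15)&(h[...,1]<65)&(h[...,0]<30)).astype(np.uint8)
    m=cv2.morphologyEx(m,cv2.MORPH_OPEN,np.ones((3,3)))
    n,l,st,ce=cv2.connectedComponentsWithStats(m)
    return [(st[i].tolist(),ce[i].round(1).tolist(),[ray(c,*ce[i],z).round(3).tolist() for z in zs]) for i in range(1,n) if st[i][4]>=amin]
E
python3 - <<'E'
from h import *
for n,c in [("w",wcam()),("top",read_camera("top")),("side",read_camera("side"))]:
    print(n);[print(b) for b in blobs(c,(.081,.048))]
E
python3 -m crank '[{"twist":[0,0,0],"delta_pos":[0.05,0,0],"grip":0.45},{"twist":[0,0,0],"delta_pos":[0.05,0,0],"grip":0.45},{"twist":[0,0,0],"delta_pos":[0,0,0],"grip":0.45}]'
python3 - <<'E'
from h import *
for n,c in [("w",wcam()),("top",read_camera("top")),("side",read_camera("side"))]:
    print(n);[print(b) for b in blobs(c,(.081,.048))]
E
```

```text
w
([170, 0, 17, 39, 284], [179.5, 15.3], [[0.415, 0.111, 0.081], [0.402, 0.117, 0.048]])
([399, 0, 99, 75, 5279], [447.7, 41.5], [[0.511, 0.089, 0.081], [0.524, 0.089, 0.048]])
([429, 0, 211, 355, 42489], [534.9, 179.9], [[0.554, 0.026, 0.081], [0.579, 0.009, 0.048]])
([207, 3, 41, 7, 212], [227.9, 6.3], [[0.433, 0.111, 0.081], [0.425, 0.117, 0.048]])
([266, 3, 119, 68, 7374], [325.1, 36.8], [[0.466, 0.097, 0.081], [0.467, 0.099, 0.048]])
([403, 3, 40, 6, 230], [422.1, 5.5], [[0.502, 0.102, 0.081], [0.512, 0.105, 0.048]])
([155, 12, 30, 65, 1133], [167.7, 48.6], [[0.407, 0.102, 0.081], [0.391, 0.105, 0.048]])
([186, 12, 67, 58, 2974], [222.1, 44.5], [[0.427, 0.1, 0.081], [0.417, 0.103, 0.048]])
([132, 44, 7, 16, 61], [135.0, 51.0], [[0.394, 0.103, 0.081], [0.375, 0.106, 0.048]])
([195, 72, 28, 4, 95], [208.7, 73.3], [[0.419, 0.091, 0.081], [0.407, 0.092, 0.048]])
([243, 72, 30, 4, 105], [257.7, 73.4], [[0.438, 0.089, 0.081], [0.431, 0.088, 0.048]])
([577, 75, 15, 33, 220], [584.6, 90.0], [[0.566, 0.064, 0.081], [0.595, 0.057, 0.048]])
([177, 88, 96, 6, 464], [223.9, 90.8], [[0.423, 0
[... 3742 characters left out ...]
, 355.3], [[0.634, -0.105, 0.081], [0.681, -0.16, 0.048]])
top
([384, 133, 14, 9, 82], [390.1, 136.5], [[0.615, -0.269, 0.081], [0.626, -0.28, 0.048]])
([297, 135, 14, 8, 87], [303.7, 138.5], [[0.728, -0.033, 0.081], [0.743, -0.039, 0.048]])
([331, 149, 10, 8, 68], [335.7, 152.5], [[0.644, -0.098, 0.081], [0.656, -0.105, 0.048]])
([387, 177, 18, 21, 244], [395.1, 186.9], [[0.467, -0.202, 0.081], [0.476, -0.212, 0.048]])
([160, 208, 15, 15, 158], [166.5, 214.3], [[0.695, 0.425, 0.081], [0.708, 0.431, 0.048]])
([237, 243, 17, 24, 278], [244.8, 254.0], [[0.486, 0.272, 0.081], [0.494, 0.274, 0.048]])
side
([319, 242, 27, 15, 295], [332.1, 248.9], [[0.444, -0.278, 0.081], [0.474, -0.227, 0.048]])
```

```bash
python3 -m crank '[{"twist":[0,0,0],"delta_pos":[0,0,-0.8],"grip":0.6},{"twist":[0,0,0],"delta_pos":[0,0,-0.8],"grip":0.8},{"twist":[0,0,0],"delta_pos":[0,0,-0.8],"grip":1},{"twist":[0,0,-10.6],"delta_pos":[0,0,0],"grip":1},{"twist":[0,0,-10.6],"delta_pos":[0,0,0],"grip":1},{"twist":[0,0,-10.6],"delta_pos":[0,0,0],"grip":1},{"twist":[0,0,-10.6],"delta_pos":[0,0,0],"grip":1},{"twist":[0,0,-10.6],"delta_pos":[0,0,0],"grip":1}]' && python3 -m crank '[{"twist":[0,0,-10.6],"delta_pos":[0,0,0],"grip":1},{"twist":[0,0,-10.6],"delta_pos":[0,0,0],"grip":1},{"twist":[0,0,-10.6],"delta_pos":[0,0,0],"grip":1},{"twist":[0,0,-5.2],"delta_pos":[0,0,0],"grip":1},{"twist":[-8.6,0,0],"delta_pos":[0,0,0],"grip":1},{"twist":[0,0,0],"delta_pos":[0,0,0],"grip":1}]'
python3 - <<'E'
from h import *
from scipy.spatial.transform import Rotation as Ro
s=get_state();q=s["orientation"];print(s["tool_pos"],Ro.from_quat(np.r_[q[1:],q[0]]).as_matrix().round(3).tolist())
c=wcam();cv2.imwrite("pics/w7.png",c["pixels"][:,:,::-1]);np.savez("w7.npz",R=c["R"],t=c["t"],fx=c["fx"],fy=c["fy"],cx=c["cx"],cy=c["cy"])
for n,z in [((0.4915,0.2705),.041),((.4845,.22),.048),((.453,.018),.081),((.46,.075),.08)]:print(n,np.round(proj(c,[*n,z])))
h=cv2.cvtColor(c["pixels"],cv2.COLOR_RGB2HSV).astype(int)
m=((h[...,0]<26)&(h[...,1]>18)&(h[...,2]>110)).astype(int)
# tin-coloured map in dispenser zone
for v in range(130,280,5):print(v,"".join(".#"[m[v,u]] for u in range(260,640,4)))
E
```

```text
t: 14.22
tool_pos: [0.4535, 0.0195, 0.2146]
orientation: [0.018, 0.381, 0.921, -0.073]
ft_force: [0.9, 0.2, 0.1]
width: 0.0856
finger_force: 0.0
t: 14.98
tool_pos: [0.4533, 0.0164, 0.215]
orientation: [0.0, 0.075, 0.997, 0.0]
ft_force: [0.0, -0.2, 0.1]
width: 0.0849
finger_force: 0.0
[0.4533181  0.01643949 0.21499865] [[-0.989, 0.15, 0.001], [0.15, 0.989, 0.001], [-0.001, 0.001, -1.0]]
(0.4915, 0.2705) [544. 179.]
(0.4845, 0.22) [503. 182.]
(0.453, 0.018) [322. 189.]
(0.46, 0.075) [379. 187.]
130 #########..###############.......................................................##############
135 #####........................................#.............................#..#....############
140 #####.............................................................................#############
145 #####..........................#.....................................#............#############
150 #####..........................#...#....................................#######################
155 ######.........................#...#....................................#######################
16
[... 1697 characters left out ...]

245 ###############################..#####..............###########################################
250 ################################.....##########################################################
255 ####################################.....######################################################
260 ####################################......#####################################################
265 ####################################.........##################################################
270 ####################################..........#################################################
275 ####################################...........################################################
```

The short tin is in second place directly behind the old one, band at columns 488-535 against the old tin's edge at about 540, with parallel edges. Now the tall tin.

```bash
python3 -m crank '[{"twist":[0,0,-3.7],"delta_pos":[0,0,0],"grip":1},{"twist":[0,0,0],"delta_pos":[-0.18,-0.95,0],"grip":1},{"twist":[0,0,0],"delta_pos":[-0.18,-0.95,0],"grip":1},{"twist":[0,0,0],"delta_pos":[-0.18,-0.95,0],"grip":1},{"twist":[0,0,0],"delta_pos":[-0.18,-0.95,0],"grip":1},{"twist":[0,0,0],"delta_pos":[0,0,0.8],"grip":1},{"twist":[0,0,0],"delta_pos":[0,0,0.8],"grip":1},{"twist":[0,0,0],"delta_pos":[0,0,0.8],"grip":1}]' && python3 -m crank '[{"twist":[0,0,0],"delta_pos":[0,0,0],"grip":1}]'
python3 - <<'E'
from h import *
s=get_state();print(s["tool_pos"],s["orientation"])
c=wcam();cv2.imwrite("pics/w8.png",c["pixels"][:,:,::-1]);h=cv2.cvtColor(c["pixels"],cv2.COLOR_RGB2HSV).astype(int)
print(np.round(proj(c,[.477,-.213,.026])),np.round(proj(c,[.477-.05,-.213+.004,.026])),np.round(proj(c,[.477+.05,-.213-.004,.026])))
for b in blobs(c,(.05,),800):print(b)
for v in (190,230,270): print(v,h[v,240:410:5,1].tolist(),h[v,240:410:5,2].tolist())
E
```

```text
t: 16.02
tool_pos: [0.4791, -0.2099, 0.069]
orientation: [-0.0, 0.039, 0.999, -0.0]
ft_force: [0.6, 0.1, -0.5]
width: 0.0857
finger_force: 0.0
t: 16.15
tool_pos: [0.4768, -0.2092, 0.0679]
orientation: [-0.004, 0.039, 0.999, 0.001]
ft_force: [-0.1, 1.1, -0.1]
width: 0.0856
finger_force: 0.0
[ 0.47684826 -0.20916353  0.06791236] [-3.54144112e-03  3.90502129e-02  9.99230701e-01  7.38998793e-04]
[316. 226.] [316. 156.] [316. 287.]
([292, 188, 56, 97, 4892], [318.5, 235.3], [[0.473, -0.211, 0.05]])
190 [60, 62, 58, 55, 57, 60, 62, 60, 64, 58, 53, 51, 42, 41, 36, 30, 13, 18, 20, 36, 48, 51, 55, 56, 60, 58, 54, 58, 59, 59, 61, 58, 58, 58] [156, 160, 155, 159, 157, 157, 160, 158, 156, 158, 178, 195, 206, 213, 207, 186, 159, 166, 162, 184, 204, 195, 166, 141, 165, 164, 166, 162, 164, 159, 159, 158, 155, 158]
230 [57, 55, 51, 57, 55, 54, 53, 54, 56, 54, 53, 51, 46, 38, 34, 38, 36, 34, 36, 42, 48, 53, 55, 58, 55, 61, 63, 60, 57, 62, 58, 59, 60, 65] [170, 171, 165, 169, 167, 170, 170, 170, 169, 156, 179, 194, 209, 214, 212, 209, 200, 203, 215, 205, 203, 192, 163, 159, 163, 163, 162, 162, 161, 160, 157, 155, 153, 154]
270 [58, 56, 59, 56, 59, 61, 60, 55, 61, 55, 51, 53, 47, 40, 34, 33, 37, 33, 40, 46, 50, 52, 56, 58, 59, 57, 55, 58, 56, 58, 53, 58, 54, 48] [157, 159, 163, 160, 161, 163, 162, 162, 164, 149, 180, 198, 206, 209, 209, 206, 200, 204, 212, 211, 197, 167, 132, 168, 165, 166, 166, 164, 164, 162, 163, 164, 162, 37]
```

```bash
python3 -m crank '[{"twist":[0,0,0],"delta_pos":[0.03,-0.01,0.4],"grip":1},{"twist":[0,0,0],"delta_pos":[0,0,0.4],"grip":1},{"twist":[0,0,0],"delta_pos":[0,0,0.2],"grip":1},{"twist":[0,0,0],"delta_pos":[0,0,0],"grip":1},{"twist":[0,0,0],"delta_pos":[0,0,0],"grip":0.3},{"twist":[0,0,0],"delta_pos":[0,0,0],"grip":0.3},{"twist":[0,0,0],"delta_pos":[0,0,0],"grip":0.3},{"twist":[0,0,0],"delta_pos":[0,0,0],"grip":0.3}]'
```

```text
t: 17.2
tool_pos: [0.4772, -0.2116, 0.0118]
orientation: [0.001, 0.04, 0.999, -0.0]
ft_force: [-1.0, 1.9, 10.1]
width: 0.0502
finger_force: 60.4
```

```bash
python3 -m crank '[{"twist":[0,0,0],"delta_pos":[0,0,-0.4],"grip":0.3},{"twist":[0,0,0],"delta_pos":[0,0,-0.9],"grip":0.3},{"twist":[0,0,0],"delta_pos":[0,0,-0.9],"grip":0.3},{"twist":[0,0,0],"delta_pos":[0,0,-0.8],"grip":0.3},{"twist":[0,0,3.6],"delta_pos":[0,0,0],"grip":0.3}]' && python3 -m crank '[{"twist":[0,0,0],"delta_pos":[0.23,0.94,0],"grip":0.3},{"twist":[0,0,0],"delta_pos":[0.23,0.94,0],"grip":0.3},{"twist":[0,0,0],"delta_pos":[0.23,0.94,0],"grip":0.3},{"twist":[0,0,0],"delta_pos":[0.23,0.92,0],"grip":0.3},{"twist":[0,0,0],"delta_pos":[0,0,0],"grip":0.3},{"twist":[0,0,0],"delta_pos":[0,0,0],"grip":0.3}]'
python3 - <<'E'
from h import *
s=get_state();print(s["tool_pos"],s["orientation"],s["width"])
c=wcam();im=c["pixels"];cv2.imwrite("pics/w9.png",im[:,:,::-1]);np.savez("w9.npz",R=c["R"],t=c["t"],fx=c["fx"],fy=c["fy"],cx=c["cx"],cy=c["cy"])
h=cv2.cvtColor(im,cv2.COLOR_RGB2HSV).astype(int)
for u in (250,285,320,355,379):print(u,[f"{v}:{h[v,u,1]}/{h[v,u,2]}" for v in range(96,360,4)])
E
```

```text
t: 17.82
tool_pos: [0.4783, -0.2125, 0.1946]
orientation: [0.003, 0.072, 0.997, -0.001]
ft_force: [-0.0, 0.5, -2.5]
width: 0.0503
finger_force: 64.0
t: 18.58
tool_pos: [0.4538, 0.018, 0.1908]
orientation: [0.0, 0.071, 0.997, -0.0]
ft_force: [-0.4, -0.9, -2.2]
width: 0.0502
finger_force: 64.0
[0.45382242 0.01803267 0.19084597] [ 1.14592027e-04  7.10235803e-02  9.97474615e-01 -1.74127198e-04] 0.05021259541262914
250 ['96:57/183', '100:55/182', '104:59/181', '108:50/187', '112:57/184', '116:54/178', '120:60/174', '124:59/178', '128:57/178', '132:59/174', '136:60/174', '140:51/179', '144:57/178', '148:55/184', '152:56/186', '156:54/184', '160:57/178', '164:55/185', '168:53/189', '172:49/193', '176:52/192', '180:52/190', '184:55/187', '188:51/186', '192:57/180', '196:59/173', '200:55/184', '204:52/188', '208:57/183', '212:57/178', '216:57/178', '220:57/180', '224:57/183', '228:49/189', '232:49/188', '236:55/182', '240:59/183', '244:55/185', '248:54/181', '252:50/46', '256:64/40', '260:30/43', '264:30/43', '268:14/88', '272:18/86', '276:21/87', '280:9/112', '284:32/40', '288:71/36', '292:2
[... 3163 characters left out ...]
59', '152:11/160', '156:13/163', '160:15/167', '164:15/157', '168:12/168', '172:14/160', '176:14/106', '180:14/147', '184:16/160', '188:11/161', '192:14/161', '196:13/161', '200:13/161', '204:16/164', '208:12/165', '212:14/167', '216:14/164', '220:16/163', '224:13/160', '228:12/169', '232:13/138', '236:24/84', '240:15/84', '244:11/92', '248:20/88', '252:17/90', '256:20/90', '260:9/87', '264:38/47', '268:50/41', '272:43/42', '276:43/42', '280:45/40', '284:41/44', '288:45/40', '292:52/39', '296:51/45', '300:32/48', '304:31/50', '308:38/54', '312:32/48', '316:43/47', '320:23/33', '324:24/32', '328:45/34', '332:46/33', '336:26/29', '340:55/28', '344:49/31', '348:29/26', '352:46/28', '356:10/25']
```

Run:
```python
from h import *
c=np.load("w9.npz");a=np.array([.990,-.143,0]);T=np.array([.4535,.0182,0])
for n,p,z in [("near top rim",(320,186),.232),("near bottom rim",(320,165.5),.180),("near guide outer top u320",(320,135),.083),("u285",(285,136),.087),("u379",(379,131.5),.075),("far guide floor",(379,234),.0455),("far guide top",(379,262),.0735)]:
    X=ray(c,*p,z);print(n,X.round(4),"across",((X-T)@a).round(4))
w=cv2.cvtColor(cv2.imread("pics/w4.png"),6).astype(int);v=cv2.cvtColor(cv2.imread("pics/w9.png"),6).astype(int)
print(w[126:142,290].tolist(),w[180:200,320].tolist());print(v[126:142,290].tolist(),v[160:194,330].tolist())
print(v[130:270,388].tolist())
```

```text
near top rim [0.4027 0.0247 0.232 ] across -0.0512
near bottom rim [0.4052 0.0242 0.18  ] across -0.0486
near guide outer top u320 [0.3976 0.025  0.083 ] across -0.0563
u285 [ 0.3939 -0.0047  0.087 ] across -0.0558
u379 [0.4027 0.0774 0.075 ] across -0.0587
far guide floor [0.5174 0.0742 0.0455] across 0.0552
far guide top [0.5354 0.0673 0.0735] across 0.0741
[162, 167, 160, 161, 161, 162, 161, 96, 53, 139, 80, 91, 120, 149, 158, 156] [151, 148, 157, 158, 163, 160, 154, 118, 115, 155, 156, 155, 97, 81, 82, 80, 81, 81, 79, 81]
[161, 156, 157, 160, 159, 159, 159, 123, 116, 76, 110, 134, 157, 157, 160, 140] [156, 135, 133, 153, 152, 149, 98, 81, 76, 77, 76, 79, 73, 108, 153, 206, 202, 174, 87, 140, 188, 202, 203, 122, 83, 77, 151, 151, 150, 153, 152, 153, 154, 151]
[173, 143, 129, 81, 80, 79, 74, 72, 83, 96, 143, 157, 159, 158, 134, 160, 176, 179, 184, 183, 186, 162, 160, 166, 163, 137, 139, 138, 111, 108, 115, 112, 86, 81, 81, 81, 83, 83, 83, 82, 83, 81, 83, 85, 83, 80, 81, 79, 82, 84, 85, 84, 83, 82, 84, 85, 79, 83, 81, 85, 81, 84, 81, 83, 86, 79, 85, 82, 84, 81, 82, 85, 83, 86, 85, 81, 83, 85, 87, 80, 81, 83, 83, 83, 88, 85, 81, 83, 83, 85, 80, 85, 85, 83, 82, 83, 85, 83, 82, 84, 82, 83, 84, 84, 81, 83, 81, 80, 85, 81, 86, 82, 84, 109, 176, 156, 170, 170, 172, 170, 135, 42, 36, 36, 43, 39, 40, 39, 44, 54, 80, 83, 87, 86, 84, 82, 88, 85, 82, 84]
```

Near end of the tall tin lies at -50 mm across and the guides are centred at about 0, so the tin fits within about 1.5 mm. Lowering it now.

```bash
python3 -m crank '[{"twist":[8.6,0,0],"delta_pos":[0,0,0],"grip":0.3},{"twist":[0,0,0],"delta_pos":[0,0.09,0.7],"grip":0.3},{"twist":[0,0,0],"delta_pos":[0,0.07,0.5],"grip":0.3},{"twist":[0,0,0],"delta_pos":[0,0,0],"grip":0.3}]' && python3 -m crank '[{"twist":[0,0,0],"delta_pos":[0,0.06,0.4],"grip":0.3},{"twist":[0,0,0],"delta_pos":[0,0.04,0.3],"grip":0.3},{"twist":[0,0,0],"delta_pos":[0,0,0],"grip":0.3},{"twist":[0,0,0],"delta_pos":[0,0,0],"grip":0.3}]'
```

```text
t: 19.12
tool_pos: [0.4527, 0.0154, 0.1168]
orientation: [-0.007, 0.072, 0.994, -0.076]
ft_force: [-0.5, 0.1, -2.3]
width: 0.0503
finger_force: 63.9
t: 19.62
tool_pos: [0.4545, 0.0163, 0.0768]
orientation: [-0.005, 0.072, 0.995, -0.075]
ft_force: [0.3, -0.3, -2.1]
width: 0.0503
finger_force: 64.0
```

```bash
python3 -m crank '[{"twist":[0,0,0],"delta_pos":[0,0,0.09],"grip":0.3},{"twist":[0,0,0],"delta_pos":[0,0,0],"grip":0.3}]'; python3 -m crank '[{"twist":[0,0,0],"delta_pos":[0,0,0.04],"grip":0.3},{"twist":[0,0,0],"delta_pos":[0,0,0],"grip":0.3}]'
```

```text
t: 19.88
tool_pos: [0.4537, 0.016, 0.0704]
orientation: [-0.005, 0.071, 0.995, -0.075]
ft_force: [2.2, 0.1, -2.0]
width: 0.0502
finger_force: 64.0
t: 20.12
tool_pos: [0.4537, 0.0157, 0.0678]
orientation: [-0.005, 0.071, 0.995, -0.075]
ft_force: [1.0, -1.1, -2.9]
width: 0.0503
finger_force: 64.0
```

```bash
python3 -m crank '[{"twist":[0,0,0],"delta_pos":[0,0,0.025],"grip":0.3},{"twist":[0,0,0],"delta_pos":[0,0,0],"grip":0.3}]'; python3 -m crank '[{"twist":[0,0,0],"delta_pos":[0,0,0.025],"grip":0.3},{"twist":[0,0,0],"delta_pos":[0,0,0],"grip":0.3}]'
```

```text
t: 20.38
tool_pos: [0.4537, 0.0156, 0.0669]
orientation: [-0.005, 0.071, 0.995, -0.075]
ft_force: [-1.8, 1.2, 10.1]
width: 0.0502
finger_force: 65.4
t: 20.62
tool_pos: [0.4538, 0.0156, 0.0666]
orientation: [-0.005, 0.071, 0.995, -0.074]
ft_force: [-7.4, 4.5, 36.2]
width: 0.0503
finger_force: 68.2
```

```bash
python3 -m crank '[{"twist":[0,0,0],"delta_pos":[0,0,-0.035],"grip":0.3},{"twist":[0,0,0],"delta_pos":[0,0,0],"grip":0.65},{"twist":[0,0,0],"delta_pos":[0,0,0],"grip":0.75},{"twist":[0,0,0],"delta_pos":[0,0,0],"grip":0.75},{"twist":[0,0,0],"delta_pos":[0,0,-0.4],"grip":0.75},{"twist":[0,0,0],"delta_pos":[0,0,-0.7],"grip":0.75},{"twist":[0,0,0],"delta_pos":[0,0,-0.8],"grip":0.75}]'
python3 - <<'E'
from h import *
c=wcam();cv2.imwrite("pics/w10.png",c["pixels"][:,:,::-1]);g=cv2.cvtColor(c["pixels"],cv2.COLOR_RGB2HSV).astype(int)
m=((g[...,0]<26)&(g[...,1]>18)&(g[...,2]>110)).astype(int)
print(np.round(proj(c,[.453,.018,.081])))
for v in range(130,260,5):print(v,"".join(".#"[m[v,u]] for u in range(240,600,4)))
E
```

```text
t: 21.5
tool_pos: [0.4554, 0.0323, 0.1804]
orientation: [-0.006, 0.071, 0.995, -0.075]
ft_force: [0.5, 0.1, -0.3]
width: 0.0645
finger_force: 0.0
[322. 199.]
130 ##########################################################################################
135 ##########................................................................................
140 ##########................................................................................
145 ##########.........#......................................................................
150 ##########.............................##.................................................
155 ##########................................................................................
160 ##########....###..........##..........##.........................................####....
165 ##########.....#############...........##.#...............................................
170 ##########....#######..######...........#.................................................
175 ##########....###############...........#.#..............................######....
[... 827 characters left out ...]
................##.############...#
225 ###########....#############............................................#####...######..##
230 ###########....#############................................................##########..##
235 ###########....#############...........#...............................................###
240 ###########....#############.........#.#...............................................#.#
245 ##....######...####.....###............................................................###
250 #.....#####........######...............#.................................................
255 ......#####...............................................................................
```

Tall tin lies square in the rest, band centred at column 323 against the expected 322. Repeating the two-finger push.

```bash
python3 -m crank '[{"twist":[0,0,10.6],"delta_pos":[0,0,0],"grip":0.45},{"twist":[0,0,10.6],"delta_pos":[0,0,0],"grip":0.45},{"twist":[0,0,10.6],"delta_pos":[0,0,0],"grip":0.45},{"twist":[0,0,10.6],"delta_pos":[0,0,0],"grip":0.45},{"twist":[0,0,10.6],"delta_pos":[0,0,0],"grip":0.45},{"twist":[0,0,10.6],"delta_pos":[0,0,0],"grip":0.45},{"twist":[0,0,10.6],"delta_pos":[0,0,0],"grip":0.45},{"twist":[0,0,10.6],"delta_pos":[0,0,0],"grip":0.45}]' && python3 -m crank '[{"twist":[0,0,5.2],"delta_pos":[0,0,0],"grip":0.45},{"twist":[0,0,0],"delta_pos":[-0.4,0,0],"grip":0.45},{"twist":[0,0,0],"delta_pos":[-0.5,0,0],"grip":0.45},{"twist":[0,0,0],"delta_pos":[0,0,0],"grip":0.45},{"twist":[0,0,0],"delta_pos":[0,0,0.7],"grip":0.45},{"twist":[0,0,0],"delta_pos":[0,0,0.7],"grip":0.45},{"twist":[0,0,0],"delta_pos":[0,0,0.4],"grip":0.45},{"twist":[0,0,0],"delta_pos":[0,0,0],"grip":0.45}]'
```

```text
t: 22.55
tool_pos: [0.4558, 0.0324, 0.1795]
orientation: [0.047, 0.725, 0.684, -0.059]
ft_force: [0.1, -0.2, 0.1]
width: 0.0388
finger_force: 0.0
t: 23.55
tool_pos: [0.445, -0.0371, 0.08]
orientation: [0.048, 0.754, 0.653, -0.058]
ft_force: [0.2, 0.1, 0.1]
width: 0.0388
finger_force: 0.0
```

```bash
python3 -m crank '[{"twist":[0,0,0],"delta_pos":[0.1,0,0.03],"grip":0.45},{"twist":[0,0,0],"delta_pos":[0.1,0,0],"grip":0.45},{"twist":[0,0,0],"delta_pos":[0.05,0,0],"grip":0.45},{"twist":[0,0,0],"delta_pos":[0.05,0,0],"grip":0.45},{"twist":[0,0,0],"delta_pos":[0.05,0,0],"grip":0.45},{"twist":[0,0,0],"delta_pos":[0.05,0,0],"grip":0.45},{"twist":[0,0,0],"delta_pos":[0.05,0,0],"grip":0.45}]' && python3 -m crank '[{"twist":[0,0,0],"delta_pos":[0.05,0,0],"grip":0.45},{"twist":[0,0,0],"delta_pos":[0.05,0,0],"grip":0.45},{"twist":[0,0,0],"delta_pos":[0.05,0,0],"grip":0.45},{"twist":[0,0,0],"delta_pos":[0.05,0,0],"grip":0.45},{"twist":[0,0,0],"delta_pos":[0,0,0],"grip":0.45},{"twist":[0,0,0],"delta_pos":[0,0,0],"grip":0.45},{"twist":[0,0,0],"delta_pos":[0,0,0],"grip":0.45},{"twist":[0,0,0],"delta_pos":[0,0,0],"grip":0.45}]'
python3 - <<'E'
from h import *
for b in blobs(wcam(),(.09,),1500):print(b)
E
```

```text
t: 24.42
tool_pos: [0.4498, -0.01, 0.0751]
orientation: [0.049, 0.754, 0.653, -0.057]
ft_force: [0.2, -0.6, -0.3]
width: 0.0386
finger_force: 0.0
t: 25.42
tool_pos: [0.4515, 0.0014, 0.0734]
orientation: [0.049, 0.754, 0.653, -0.057]
ft_force: [0.1, -0.1, -0.7]
width: 0.0386
finger_force: 0.0
([153, 0, 66, 105, 2854], [175.2, 56.0], [[0.414, 0.107, 0.09]])
([444, 0, 50, 105, 2948], [472.7, 55.5], [[0.518, 0.092, 0.09]])
([426, 0, 214, 400, 49115], [542.5, 189.1], [[0.554, 0.035, 0.09]])
([171, 118, 47, 151, 2247], [196.3, 177.2], [[0.406, 0.061, 0.09]])
([274, 277, 94, 67, 5164], [320.4, 310.2], [[0.447, -0.025, 0.09]])
```

The tin has left the shelf. Retracting to look.

```bash
python3 -m crank '[{"twist":[0,0,0],"delta_pos":[0,0,-0.8],"grip":0.6},{"twist":[0,0,0],"delta_pos":[0,0,-0.8],"grip":0.8},{"twist":[0,0,0],"delta_pos":[0,0,-0.8],"grip":1},{"twist":[0,0,-10.6],"delta_pos":[0,0,0],"grip":1},{"twist":[0,0,-10.6],"delta_pos":[0,0,0],"grip":1},{"twist":[0,0,-10.6],"delta_pos":[0,0,0],"grip":1},{"twist":[0,0,-10.6],"delta_pos":[0,0,0],"grip":1},{"twist":[0,0,-10.6],"delta_pos":[0,0,0],"grip":1}]' && python3 -m crank '[{"twist":[0,0,-10.6],"delta_pos":[0,0,0],"grip":1},{"twist":[0,0,-10.6],"delta_pos":[0,0,0],"grip":1},{"twist":[0,0,-10.6],"delta_pos":[0,0,0],"grip":1},{"twist":[0,0,-5.2],"delta_pos":[0,0,0],"grip":1},{"twist":[-8.6,0,0],"delta_pos":[0,0,0],"grip":1},{"twist":[0,0,0],"delta_pos":[0,0,0],"grip":1}]'
python3 - <<'E'
from h import *
c=wcam();cv2.imwrite("pics/w11.png",c["pixels"][:,:,::-1]);h=cv2.cvtColor(c["pixels"],cv2.COLOR_RGB2HSV).astype(int)
print(get_state()["tool_pos"])
for n,z in [((.4915,.2705),.041),((.484,.22),.048),((.477,.17),.056)]:print(np.round(proj(c,[*n,z])))
m=((h[...,0]<26)&(h[...,1]>18)&(h[...,2]>110)).astype(int)
for v in range(135,240,5):print(v,"".join(".#"[m[v,u]] for u in range(260,640,4)))
# flap zone: same view after the first tin vs before any (w7, this)
a=cv2.imread("pics/w7.png",0)[140:235,365:420].astype(int);b=cv2.imread("pics/w11.png",0)[140:235,365:420].astype(int)
print(a[40,::2].tolist(),b[40,::2].tolist(),np.abs(a-b).mean())
E
```

```text
t: 26.48
tool_pos: [0.4544, 0.0227, 0.2157]
orientation: [0.018, 0.38, 0.922, -0.073]
ft_force: [-1.3, 0.7, 0.0]
width: 0.0856
finger_force: 0.0
t: 27.22
tool_pos: [0.4543, 0.0196, 0.2162]
orientation: [0.0, 0.075, 0.997, 0.0]
ft_force: [0.3, -0.3, 0.6]
width: 0.0853
finger_force: 0.0
[0.45432527 0.02092861 0.21597776]
[540. 179.]
[500. 181.]
[458. 183.]
135 #####.......................................................................##...##############
140 #####............................................................................##############
145 #####.........................#..............#.................##...##...........##############
150 #####.........................#...#...........######.######............########################
155 #####.........................#...#...........######.....##............########################
160 #####.........................#.#.............######.############...#.#########################
165 #####.........................#...............#####..#######..##.###..#########################
170 #####...........................#......
[... 949 characters left out ...]
#######
220 ######.......................#.#...............###.####.....................###################
225 ######.........................#.............................####..###.....####################
230 ######.........................#..............##.......######..##.#.###########################
235 ######......................#.##.#############..#.#############.....###########################
[158, 158, 157, 158, 157, 158, 156, 152, 155, 82, 84, 82, 81, 134, 189, 205, 201, 116, 156, 159, 155, 156, 159, 158, 157, 156, 157, 158] [154, 155, 156, 154, 153, 153, 117, 138, 81, 83, 82, 95, 172, 204, 199, 150, 156, 155, 156, 156, 155, 152, 153, 154, 156, 152, 152, 153] 18.487272727272728
```

The short tin is second (columns 475-530) and the tall tin third (440-478, expected centre 458). Their edges are parallel and the flap looks the same as before. Handing in.

```bash
python3 -c "
from rig import *
print(finish_job())"
```

```text
the job is handed in; nothing more can be done
None
```

I loaded the short tin and then the tall tin behind the old one; the last camera check showed them square in a row with the flap apparently shut, and I handed the job in at about 27 s.

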